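Fetch the steel parallel from behind the jar and the tape measure

TASK

The drilled steel bar stands at the back of the plywood bay, behind the jar of screws and the tape measure. Without disturbing the bar, first stand both of them upright on the green side mat and let go of them; then take the bar, set it flat and lengthwise on the middle of the steel setting base about 3 cm short of the yellow stop, slide it along the base until its end face sits fully home against the stop, and let go. Only then put the others back upright in the bay, the jar centred on the round blue pad and the tape measure centred on and lined up lengthwise with the oblong red pad; leave the roll of masking tape and the nail carton alone.

Things in the scene. Friction and masses are not known exactly. Their poses are not given: they have to be found in the camera images.
- jar_mid (a point): Glass jar of mixed screws with a tan lid, 66 mm in diameter, 96 mm tall, upright, about 0.3 kg; the point is on its axis 45 mm above its underside. Starts on the blue pad.
- tape_mid (a point): Yellow tape measure standing on edge, 34 mm wide (its own x, the way to grip it), 73 mm long (its own y), 68 mm tall, about 0.2 kg; the point is at the middle of the round case, 34 mm above its underside. z up. Starts on the red pad with its length along the pad's length.
- bar_mid (a point): Ground steel parallel (bar) with five dark lightening holes in each side, 150 mm long (its own x), 18 mm thick (y, the way to grip it), 40 mm tall (z), about 0.6 kg; the point is its centre, 20 mm above its underside. Starts standing on the bay's floor 6 to 16 mm behind the jar and the tape measure, about 37 mm in front of the bay's back wall; both ends are alike. Held and slid on the steel base it drags with some 2 to 12 N.
- bay: Fixed plywood tray 170 mm deep (x) by 252 mm wide (y), open at the front (-x); floor 5 mm thick, walls 8 mm thick and 28 mm high on the other three sides. Origin at the centre of its underside, on the bench; +x points to its back wall.
- jar_pad: Fixed round blue pad, 82 mm in diameter, 2 mm thick, on the bay's floor: the jar's place. Origin at the centre of its underside, 5 mm above the bench.
- tape_pad: Fixed oblong red pad, 84 mm (x) by 60 mm (y), 2 mm thick, on the bay's floor: the tape measure's place, its length along the pad's x, either way round. Origin at the centre of its underside, 5 mm above the bench.
- mat: Fixed green side mat, 220 mm (x) by 120 mm (y), 3 mm thick, on the bench. Origin at the centre of its underside.
- base: Fixed steel setting base, 230 mm long (x), 60 mm wide (y); its flat top face is 20 mm above the bench. At its +x end stands a yellow stop, 12 mm thick, the full width, its top 50 mm above the bench; the stop's face is at x = 103 mm from the origin, so the bar's centre is at x = 28 mm when home and its y = 0. Origin at the centre of its underside.
- roll: Loose roll of masking tape, 84 mm across, 24 mm tall, lying flat, not to be disturbed. Origin at the centre of its underside.
- nails: Loose carton of nails, 61 x 110 x 44 mm, not to be disturbed. Origin at the centre of its underside.

How it is judged:
On the way, in this order (a step that is already met when the one before it is completed fails the run):
1. jar and tape measure stand upright on the green mat, let go, the bar still in its place (x of jar_mid in the frame of mat between -0.105 and 0.105 m and y of jar_mid in the frame of mat between -0.055 and 0.055 m and z of jar_mid in the frame of mat between 0.042 and 0.054 m and angle between each of jar_mid, tape_mid's own z axis and vertical below 0.12 rad and linear speed of each of jar, tape below 0.03 m/s and contact force between the fingers and jar below 0.1 N and x of tape_mid in the frame of mat between -0.105 and 0.105 m and y of tape_mid in the frame of mat between -0.055 and 0.055 m and z of tape_mid in the frame of mat between 0.031 and 0.043 m and contact force between the fingers and tape below 0.1 N and distance of bar_mid from where it was at the start of the episode below 0.025 m), for 0.2 s.
2. the bar stands lengthwise on the setting base, at least 8 mm short of the stop, the others still on the mat (x of jar_mid in the frame of mat between -0.105 and 0.105 m and y of jar_mid in the frame of mat between -0.055 and 0.055 m and z of jar_mid in the frame of mat between 0.042 and 0.054 m and angle between each of jar_mid, tape_mid's own z axis and vertical below 0.12 rad and linear speed of each of jar, tape below 0.03 m/s and contact force between the fingers and jar below 0.1 N and x of tape_mid in the frame of mat between -0.105 and 0.105 m and y of tape_mid in the frame of mat between -0.055 and 0.055 m and z of tape_mid in the frame of mat between 0.031 and 0.043 m and contact force between the fingers and tape below 0.1 N and y of bar_mid in the frame of base between -0.015 and 0.015 m and z of bar_mid in the frame of base between 0.035 and 0.044 m and angle between the x axis of bar_mid and the x axis of base, either way round below 0.07 rad and angle between bar_mid's own z axis and vertical below 0.06 rad and x of bar_mid in the frame of base between -0.045 and 0.02 m and contact force between bar and base above 0.3 N), for 0.1 s.
3. the bar is slid home against the stop and let go, the others still on the mat (x of jar_mid in the frame of mat between -0.105 and 0.105 m and y of jar_mid in the frame of mat between -0.055 and 0.055 m and z of jar_mid in the frame of mat between 0.042 and 0.054 m and angle between each of jar_mid, tape_mid's own z axis and vertical below 0.12 rad and linear speed of each of jar, tape, bar below 0.03 m/s and contact force between the fingers and jar below 0.1 N and x of tape_mid in the frame of mat between -0.105 and 0.105 m and y of tape_mid in the frame of mat between -0.055 and 0.055 m and z of tape_mid in the frame of mat between 0.031 and 0.043 m and contact force between the fingers and tape below 0.1 N and y of bar_mid in the frame of base between -0.015 and 0.015 m and z of bar_mid in the frame of base between 0.035 and 0.044 m and angle between the x axis of bar_mid and the x axis of base, either way round below 0.07 rad and angle between bar_mid's own z axis and vertical below 0.06 rad and x of bar_mid in the frame of base above 0.0245 m and contact force between the fingers and bar below 0.1 N), for 0.2 s.
At the end, for the whole second after the job is handed in: Bar on the setting base: end within 3.5 mm of the stop, 15 mm of the centre line, 4 degrees of its direction. Jar upright within 12 mm of the blue pad's centre, tape measure upright within 12 mm of the red pad's centre and 11 degrees of its length. All at rest and released (y of bar_mid in the frame of base between -0.015 and 0.015 m and z of bar_mid in the frame of base between 0.035 and 0.044 m and angle between the x axis of bar_mid and the x axis of base, either way round below 0.07 rad and angle between bar_mid's own z axis and vertical below 0.06 rad and x of bar_mid in the frame of base above 0.0245 m and linear speed of each of bar, jar, tape below 0.03 m/s and contact force between the fingers and bar below 0.1 N and horizontal distance between jar_mid and jar_pad below 0.012 m and angle between each of jar_mid, tape_mid's own z axis and vertical below 0.12 rad and z of jar_mid in the frame of jar_pad between 0.041 and 0.053 m and contact force between the fingers and jar below 0.1 N and horizontal distance between tape_mid and tape_pad below 0.012 m and z of tape_mid in the frame of tape_pad between 0.03 and 0.042 m and contact force between the fingers and tape below 0.1 N and angle between the x axis of tape_mid and the y axis of tape_pad, either way round below 0.2 rad); the robot touches nothing.
It fails at once if the roll of masking tape or the nail carton is moved by more than 20 mm (distance of any of roll, nails from where it was at the start of the episode above 0.02 m).
It also fails if it takes over 122 s, if anything falls off the work surface, if the arm or the gripper's body presses on something with over 40 N, if the wrist force passes 120 N, or if a joint passes its speed limit or range.

ROBOT

A 6-joint arm with a two-finger parallel gripper is mounted at the origin on a cart in front of the work surface, level with it; the furniture and walls round the work are solid. World frame = base frame: x ahead of the robot, y to its left, z up, the work surface at z = 0. Lengths are in m, angles in rad, forces in N, time in s.
With the tool pointing down it reaches from about 0.35 to 0.775 m from the base axis. Payload 5.5 kg.
Tool frame: the origin (TCP) lies at the very end of the fingers, on their centre line; the grasp point (between the pads) lies 19 mm behind it; z points along the fingers, y is the line along which they close (so a half turn about z gives the same grasp; the last joint's range is limited). The gripper opens to 85 mm and grips with 20 to 120 N. Pads are 22 mm wide; open, the fingers measure 114 mm over their backs; the gripper's body (76 mm by 85 mm) begins 54 mm behind the grasp point. The pads swing forward as they close: fully open they stand 13 mm farther back than shut.
Start: joints at [1.08, 0.313, 0.046, 1.304, 0, 1.431], TCP at [0.198, 0.54, 0.231] pointing down, gripper open.
Joint ranges: [-2.76, 2.76], [-0.86, 1.69], [-1.03, 1.26], [-2.2, 2.34], [-1.47, 1.5], [-3.14, 3.14]. Speed limits (rad/s): [2.57, 2.57, 3.14, 3.14, 3.14, 3.14].

INTERFACE

Orientations are given as a unit quaternion [w, x, y, z].
In Python, from workcell import env gives the robot as it stands. The module is installed in compiled form; this text tells all that it offers.
- The arm moves only by the tool jog_arm, never from a script. Its arguments are lists of equal length, an entry for each row: "gripper": the opening, from 0 (shut) to 1 (fully open); "offset": the shift along the world's x, y, z in cm, a list of three; "twist": the turn about the world's z in degrees. In form: {"gripper": [gripper, ...], "offset": [[dx, dy, dz], ...], "twist": [twist, ...]}. A call has exactly 8 rows; each row is the pose to reach, as a shift and turn from the pose commanded when the call began; what a row does not reach only later rows make up. A row lasts 1/8 s, in which the tool goes at most 62.5 mm and 10.7 degrees, less where a joint would pass 70% of its speed; a pose out of reach is approached as far as the arm can. A call with a gripper value outside its range is refused whole. The fingers move at their own pace and stop on an object; "squeeze" is the grip in N (left out, the last holds). Time passes only in rows, so rows that repeat a pose let the fingers close, or fill a call up. It gives the time, the measured TCP pose, the force, the opening and the grip force at its end, in the units of the state.
- env.get_state(): the state, without advancing time (a new reading comes with each control period).
- env.read_camera(name): name is "scene" or "side" or "wrist"; returns a dict with "image" (420x560x3 uint8, red, green, blue), "z_map" (420x560 float32, m along the optical axis (not along the pixel's ray), 0 where there is no reading), "fovy" (degrees; the focal length in pixels is half the picture's height over the tangent of half this angle, whatever the lens; pixels are square), "cx", "cy" (the principal point, pixels), "distortion" ([k1, k2, p1, p2, k3] as OpenCV has them; the pictures are not rectified), "cam_to_world" (4x4, takes a point from camera to world coordinates). Camera axes: x right, y up, looking along -z (the intrinsics and any distortion apply to the point x, -y, -z); pixel columns grow to the right and rows downward; lengths in m; the calibration is good to about 2 mm. A picture is of the moment at which its call begins.
- env.hand_in(): hands the job in; it is judged then, once.
The state is a dict: "clock": time; "joint_pos": joint angles; "qvel": joint speeds; "tau": joint torques, N m; "tcp_pos": TCP position; "orientation": TCP orientation; "wrist_force": force on the tool from outside, world axes, zero at the start; "ft_torque": the same for the moment, N m; "finger_gap": finger opening in m; "grip_force": force on a finger pad.
Only numpy, scipy, OpenCV 4.12 (cv2) and the standard library are available. Lean on these libraries where they do the work, as an engineer would, in place of code of your own. Each camera call takes 0.05 s, during which the arm holds its last target. There are 200 camera calls.

## Working session

There is one attempt and no reset: what is moved stays moved. The work goes in short steps, Python scripts to look and compute and a tool call to move; the robot and the scene stay as the last step left them, time stands still between calls to the robot, and variables do not carry over. Pictures are saved under pics/ and viewed, at most 14 in all, crops included, and the job is handed in when it is done.

Besides the shell and the picture viewer there is one more tool, called after ">>>" in YAML: its name, and indented under it one key for each argument. jog_arm: Moves the arm, as the interface text tells. Its arguments: {"type":"object","properties":{"gripper":{"type":"array"},"offset":{"type":"array"},"twist":{"type":"array"},"squeeze":{"type":"number"}},"required":["gripper","offset","twist"]}

```bash
mkdir -p pics
cat > h.py <<'E'
import numpy as np, cv2
from workcell import env
def cam(n):
    c=env.read_camera(n); im=c["image"]; h=im.shape[0]
    f=h/2/np.tan(np.radians(c["fovy"])/2)
    c["K"]=np.array([[f,0,c["cx"]],[0,f,c["cy"]],[0,0,1]]); c["D"]=np.array(c["distortion"],float); return c
def rays(c,uv):
    p=cv2.undistortPoints(np.asarray(uv,np.float64).reshape(-1,1,2),c["K"],c["D"]).reshape(-1,2)
    return np.c_[p[:,0],-p[:,1],-np.ones(len(p))]
def plane(c,uv,z):
    T=np.array(c["cam_to_world"]); d=rays(c,uv)@T[:3,:3].T; o=T[:3,3]
    return o+d*((z-o[2])/d[:,2])[:,None]
def cloud(c):
    h,w=c["z_map"].shape; u,v=np.meshgrid(np.arange(w),np.arange(h))
    r=rays(c,np.c_[u.ravel(),v.ravel()]); z=c["z_map"].ravel()
    T=np.array(c["cam_to_world"]); P=(r*z[:,None])@T[:3,:3].T+T[:3,3]; P[z==0]=np.nan
    return P.reshape(h,w,3)
def save(c,n): cv2.imwrite("pics/"+n+".png",c["image"][:,:,::-1])
E
python3 - <<'E'
from h import *
for n in("scene","side"):
    c=cam(n); save(c,n+"0"); print(n,c["fovy"],c["D"],np.array(c["cam_to_world"])[:3,3].round(3))
    np.savez(n+"0.npz",P=cloud(c))
print(env.get_state())
E
```

```text
scene 50.6183975705166 [0.02003532 0.         0.         0.         0.        ] [ 0.132 -0.427  0.905]
side 49.71459621767372 [0.01073269 0.         0.         0.         0.        ] [ 0.514 -0.763  0.68 ]
{'clock': 0.1, 'joint_pos': array([ 1.08042758e+00,  3.13945827e-01,  4.50848408e-02,  1.30359155e+00,
       -2.60112783e-05,  1.43121283e+00]), 'qvel': array([ 0.00010903, -0.00245021,  0.00205748,  0.00056256, -0.00059495,
       -0.00122749]), 'tau': array([ 3.49752743e-03, -4.81723845e+01,  2.99244887e+01,  1.26970850e-02,
       -8.86876433e-05,  6.96909495e-06]), 'tcp_pos': array([0.19738085, 0.53957507, 0.23048319]), 'orientation': array([-2.44176658e-04,  1.74494683e-01,  9.84657768e-01, -7.91396569e-04]), 'wrist_force': array([-0.59458765,  0.07339222, -0.28858514]), 'ft_torque': array([0.02055842, 0.00769944, 0.0112926 ]), 'grip_force': 0.0, 'finger_gap': 0.08521574449512963}
```

View pics/scene0.png

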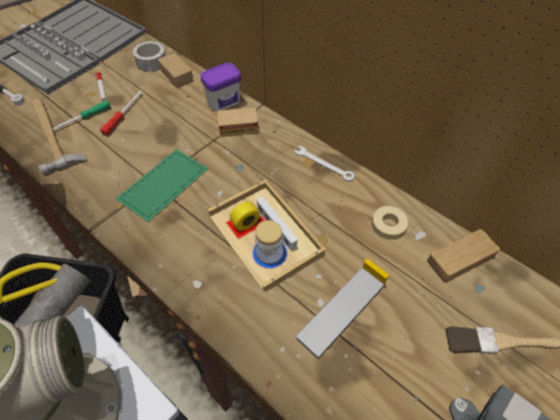

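View pics/side0.png

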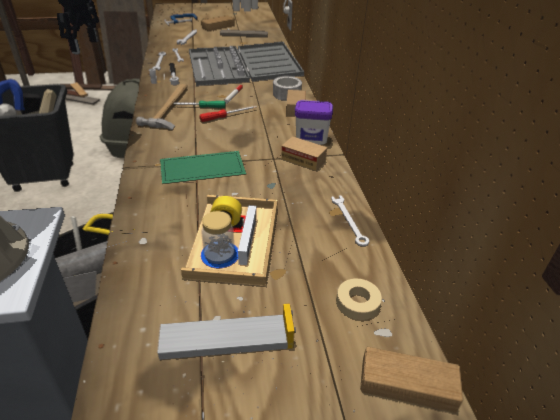

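The scene view shows the mat at (163,185), tape at (244,215), jar at (269,240), bar at (278,222), base at (345,310) and stop at (376,270). The side view shows the same at (203,167), (228,208), (218,237), (247,235), (222,337) and (289,326).

```bash
cat > m.py <<'E'
from h import *
def rect(c,mask,z):
    v,u=np.nonzero(mask); Q=plane(c,np.c_[u,v],z)[:,:2]
    (x,y),(w,h),a=cv2.minAreaRect((Q*1000).astype(np.float32))
    if w<h: w,h,a=h,w,a+90
    return np.round([x,y,w,h,(a+90)%180-90],1),len(u)
def big(m):
    n,l,s,_=cv2.connectedComponentsWithStats(m.astype(np.uint8)); return l==1+np.argmax(s[1:,4])
if __name__=="__main__":
  roi={"scene":dict(bay=(200,175,330,290),base=(290,255,395,360),mat=(110,145,215,225)),"side":dict(bay=(180,190,285,285),base=(150,300,300,362),mat=(150,145,255,190))}
  for n in("scene","side"):
    c=cam(n); hsv=cv2.cvtColor(c["image"],cv2.COLOR_RGB2HSV); H,S,V=[hsv[...,i].astype(int) for i in range(3)]; P=cloud(c)
    def R(k):
        m=np.zeros(H.shape,bool); a,b,d,e=roi[n][k]; m[b:e,a:d]=1; return m
    print(n,"mat",rect(c,big(R("mat")&(H>55)&(H<90)&(S>110)),.003))
    blue=big(R("bay")&(H>95)&(H<130)&(S>130)); print("blue",rect(c,blue,.007))
    print("red",rect(c,big(R("bay")&((H<6)|(H>172))&(S>150)),.007))
    st=big(R("base")&(H>18)&(H<32)&(S>170)); print("stop",rect(c,st&(P[...,2]>.046),.05))
    bt=big(R("base")&(S<60)&(V>90)); print("base",rect(c,bt&(abs(P[...,2]-.02)<.006),.02), np.nanmedian(P[bt][:,2]))
    br=R("bay")&(S<60)&(V>100)&(abs(P[...,2]-.045)<.006); print("bar",rect(c,big(br),.045))
    lid=R("bay")&(abs(P[...,2]-.103)<.006); print("lid",rect(c,big(lid),.103),np.nanmedian(P[lid],0).round(3))
    ty=R("bay")&(H>20)&(H<32)&(S>170)&(P[...,2]>.03); q=P[ty]; print("tape",rect(c,big(ty&(P[...,2]>.065)),.072),np.nanmax(q[:,2]),np.nanmedian(q,0).round(3))
    rim=R("bay")&(S>50)&(abs(P[...,2]-.028)<.006); print("rim",rect(c,rim,.028))
    o=c["image"].copy()
    for m,col in((blue,(255,0,255)),(br,(0,255,0)),(lid,(255,0,0)),(ty,(0,255,255)),(bt,(0,0,255)),(rim,(0,0,0))): o[m]=col
    a,b,d,e=(190,140,400,370) if n=="scene" else (140,140,310,365)
    cv2.imwrite("pics/m_%s.png"%n,cv2.resize(o[b:e,a:d,::-1],None,fx=2.5,fy=2.5))
E
python3 m.py
```

```text
scene mat (array([483. , 289. , 212.8, 113. ,   4.9]), 2002)
blue (array([504.8, -68.8,  74.9,  54.6, -45.7]), 163)
red (array([538.9,  38.2,  81.8,  55. , -14.7]), 162)
stop (array([ 620.2, -278. ,   59.2,   14.1,   87.4]), 142)
base (array([ 507.2, -274.4,  220.7,   60.5,   -2.2]), 2816) 0.01958494127284227
bar (array([574.7, -28.1, 151.4,  19.9,  75.8]), 407)
lid (array([509.7, -65.4,  56.4,  56.1,  41.9]), 479) [ 0.51  -0.065  0.102]
tape (array([532.2,  33.8,  46.3,  36.1, -15.9]), 239) 0.07719571655444435 [0.526 0.029 0.065]
rim (array([545.4, -19.2, 253.6, 169.9,  75.9]), 917)
side mat (array([483.1, 287.9, 212.9, 112.1,   4.8]), 1760)
blue (array([512.5, -72.3,  77.7,  57.7,   3.9]), 246)
red (array([556.6,  15.2,  20.2,  17.3,  -7.2]), 46)
stop (array([ 621. , -279.2,   60.8,   12. ,   87.7]), 200)
base (array([ 506.8, -274.1,  217.5,   61.8,   -1.9]), 3678) 0.020351920097376353
bar (array([575. , -29.4, 154.7,  18.8,  75.8]), 418)
lid (array([511. , -66.3,  60. ,  56.4, -60.4]), 464) [ 0.511 -0.067  0.103]
tape (array([533.5,  32.2,  48.1,  43.2,  -7. ]), 230) 0.0770750365946431 [0.541 0.025 0.065]
rim (array([545.4, -20.1, 258.2, 169.5,  76.1]), 948)
```

View pics/m_scene.png

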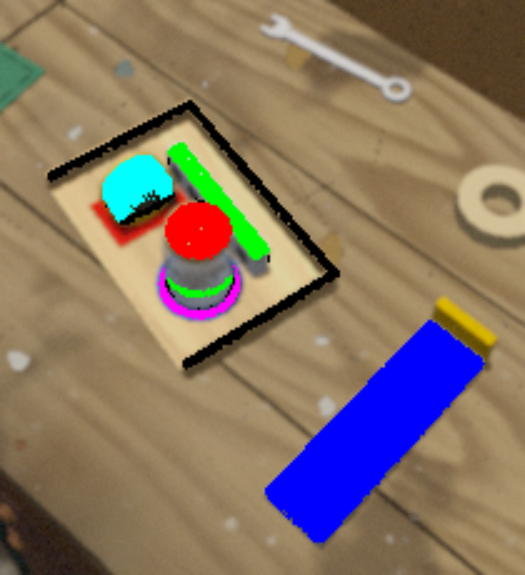

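The overlay fits: bar top 151x20 mm, base 60 mm wide, rim 254x170 mm. I take the bay at (545,-20) with yaw -14°, the base origin at (512,-274.5) with yaw -2.1°, and the mat at (483,288). Next I move above the tape measure for a wrist view.

>>> jog_arm:
  gripper: [0.8,0.8,0.8,0.8,0.8,0.8,0.8,0.8]
  offset:
    - [33,-50,0]
    - [33,-50,0]
    - [33,-50,0]
    - [33,-50,0]
    - [33,-50,0]
    - [33,-50,0]
    - [33,-50,0]
    - [33,-50,0]
  twist: [5.5,5.5,5.5,5.5,5.5,5.5,5.5,5.5]
  squeeze: 40

```text
clock: 1.2
tcp_pos: [0.4739, 0.1208, 0.2314]
orientation: [0.0, 0.127, 0.992, 0.0]
wrist_force: [-0.1, 0.9, -0.5]
finger_gap: 0.0686
grip_force: 0.0
```

>>> jog_arm:
  gripper: [0.8,0.8,0.8,0.8,0.8,0.8,0.8,0.8]
  offset:
    - [5.5,-9,0]
    - [5.5,-9,0]
    - [5.5,-9,0]
    - [5.5,-9,0]
    - [5.5,-9,0]
    - [5.5,-9,0]
    - [5.5,-9,0]
    - [5.5,-9,0]
  twist: [0,0,0,0,0,0,0,0]

```text
clock: 2.2
tcp_pos: [0.528, 0.0331, 0.2314]
orientation: [0.0, 0.127, 0.992, 0.0]
wrist_force: [0.1, 0.3, -0.8]
finger_gap: 0.0681
grip_force: 0.0
```

Run:
```python
from h import *
s=env.get_state(); print(s["tcp_pos"],s["orientation"])
c=cam("wrist"); save(c,"w1"); print(c["fovy"],np.array(c["cam_to_world"]).round(3))
```

```text
[0.52795896 0.03312023 0.23143958] [1.18352734e-04 1.26702496e-01 9.91940755e-01 3.67566491e-05]
61.05432501194599 [[ 0.251 -0.933 -0.256  0.463]
 [ 0.968  0.242  0.065  0.049]
 [ 0.001 -0.265  0.964  0.376]
 [ 0.     0.     0.     1.   ]]
```

View pics/w1.png

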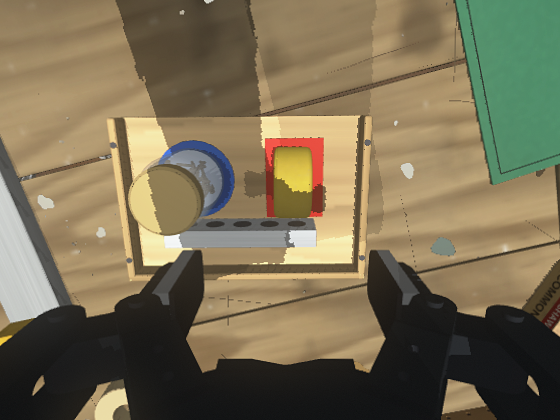

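The wrist view shows the tape at (293,182) on the red pad (265–324, 137–217), the jar lid at (165,200) in front of the blue pad at (200,178), and the bar at (240,232).

Run:
```python
from m import *
c=cam("wrist"); hsv=cv2.cvtColor(c["image"],cv2.COLOR_RGB2HSV); H,S,V=[hsv[...,i].astype(int) for i in range(3)]; P=cloud(c)
R=np.zeros(H.shape,bool); R[125:265,120:360]=1
red=R&((H<7)|(H>172))&(S>150)&(P[...,2]<.012); print("red",rect(c,big(cv2.morphologyEx(red.astype(np.uint8),cv2.MORPH_CLOSE,np.ones((3,3)))>0),.007))
ty=big(R&(P[...,2]>.06)&(H>20)&(H<32)&(S>150)); print("tape",rect(c,ty,.07),np.nanmax(P[ty],0),np.nanmin(P[ty],0),np.nanmedian(P[ty],0))
top=ty&(P[...,2]>np.nanmax(P[ty][:,2])-.003);print("tapetop",rect(c,top,.074))
v,u=np.nonzero(R&(H>95)&(H<130)&(S>150)); Q=plane(c,np.c_[u,v],.007)[:,:2]*1000
print("blue",len(u),[np.round(x,1) for x in cv2.minEnclosingCircle(Q.astype(np.float32))])
v,u=np.nonzero(big(R&(P[...,2]>.095)));Q=plane(c,np.c_[u,v],.103)[:,:2]*1000
print("lid",[np.round(x,1) for x in cv2.minEnclosingCircle(Q.astype(np.float32))])
bar=R&(S<70)&(abs(P[...,2]-.045)<.006)&(np.arange(420)[:,None]>215); print("bar",rect(c,big(bar),.045))
```

```text
red (array([538.4,  39.8,  84. ,  60.2, -14.1]), 1738)
tape (array([531.7,  38.7,  57.5,  33.2, -15. ]), 2288) [0.56445297 0.06009634 0.07864858] [0.50314025 0.01588682 0.06003039] [0.52951951 0.03841932 0.07335987]
tapetop (array([533.7,  38.1,  31.6,  22.4,  67.4]), 524)
blue 408 [array([513.3, -61. ]), np.float64(40.3)]
lid [array([510.8, -60.4]), np.float64(29.8)]
bar (array([574.5, -25.6, 150.7,  20.8,  76.1]), 2800)
```

>>> jog_arm:
  gripper: [0.8,0.8,0.8,0.8,0.8,0.1,0.1,0.1]
  offset:
    - [0.7,0.4,-6]
    - [0.7,0.4,-11]
    - [0.7,0.4,-16]
    - [0.7,0.4,-20.3]
    - [0.7,0.4,-20.3]
    - [0.7,0.4,-20.3]
    - [0.7,0.4,-20.3]
    - [0.7,0.4,-20.3]
  twist: [0,0,0,0,0,0,0,0]

```text
clock: 3.3
tcp_pos: [0.5371, 0.0365, 0.0307]
orientation: [0.002, 0.127, 0.992, 0.0]
wrist_force: [0.4, 0.1, 7.5]
finger_gap: 0.0335
grip_force: 41.7
```

>>> jog_arm:
  gripper: [0.1,0.1,0.1,0.1,0.1,0.1,0.1,0.1]
  offset:
    - [0,0,3]
    - [0,0,8]
    - [0,5,10]
    - [0,11,10]
    - [0,17,10]
    - [0,22,9]
    - [0,25.5,6]
    - [0,25.5,3]
  twist: [0,0,0,0,0,0,0,0]

```text
clock: 4.3
tcp_pos: [0.5352, 0.2949, 0.0584]
orientation: [0.001, 0.125, 0.992, 0.001]
wrist_force: [-0.2, -0.8, -2.3]
finger_gap: 0.0335
grip_force: 41.0
```

>>> jog_arm:
  gripper: [0.1,0.1,0.1,0.1,0.1,0.1,0.1,0.1]
  offset:
    - [0,0,-1.5]
    - [0,0,-2.7]
    - [0,0,-3.1]
    - [0,0,-3.1]
    - [0,0,-3.1]
    - [0,0,-3.1]
    - [0,0,-3.1]
    - [0,0,-3.1]
  twist: [0,0,0,0,0,0,0,0]

```text
clock: 5.3
tcp_pos: [0.5351, 0.2917, 0.0275]
orientation: [0.0, 0.127, 0.992, 0.0]
wrist_force: [0.3, -0.1, -2.4]
finger_gap: 0.0335
grip_force: 41.0
```

>>> jog_arm:
  gripper: [0.1,0.1,0.1,0.8,0.8,0.8,0.8,0.8]
  offset:
    - [0,0,-0.1]
    - [0,0,-0.1]
    - [0,0,-0.1]
    - [0,0,-0.1]
    - [0,0,-0.1]
    - [0,0,-0.1]
    - [0,0,4]
    - [0,0,10]
  twist: [0,0,0,0,0,0,0,0]

```text
clock: 6.3
tcp_pos: [0.5335, 0.291, 0.1261]
orientation: [-0.002, 0.127, 0.992, -0.001]
wrist_force: [1.0, 1.2, -0.3]
finger_gap: 0.0684
grip_force: 0.0
```

>>> jog_arm:
  gripper: [1,1,1,1,1,1,1,1]
  offset:
    - [0,-4,4]
    - [-1,-10,7]
    - [-1.5,-16,7]
    - [-2,-22,7]
    - [-2.4,-28,7]
    - [-2.4,-33,7]
    - [-2.4,-35.4,7]
    - [-2.4,-35.4,7]
  twist: [0,0,0,0,0,0,0,0]

```text
clock: 7.3
tcp_pos: [0.511, -0.064, 0.1973]
orientation: [0.0, 0.129, 0.992, 0.0]
wrist_force: [-0.3, 0.7, -0.4]
finger_gap: 0.0854
grip_force: 0.0
```

Run:
```python
from m import *
s=env.get_state(); print(s["tcp_pos"],s["finger_gap"])
c=cam("wrist"); save(c,"w2"); P=cloud(c)
hsv=cv2.cvtColor(c["image"],cv2.COLOR_RGB2HSV); H,S,V=[hsv[...,i].astype(int) for i in range(3)]
m=(abs(P[...,2]-.103)<.006)&(np.hypot(P[...,0]-.511,P[...,1]+.062)<.045)
v,u=np.nonzero(big(m)); Q=plane(c,np.c_[u,v],.103)[:,:2]*1000
print("lid",[np.round(x,1) for x in cv2.minEnclosingCircle(Q.astype(np.float32))],np.median(Q,0))
m=(H>95)&(H<130)&(S>150)&(P[...,2]<.012)&(np.hypot(P[...,0]-.511,P[...,1]+.062)<.06)
v,u=np.nonzero(m); Q=plane(c,np.c_[u,v],.007)[:,:2]*1000
print("blue",[np.round(x,1) for x in cv2.minEnclosingCircle(Q.astype(np.float32))])
m=((H<7)|(H>172))&(S>150)&(abs(P[...,2]-.007)<.008)&(np.hypot(P[...,0]-.538,P[...,1]-.04)<.06); print("red",rect(c,big(m),.007))
```

```text
[ 0.51104587 -0.06397559  0.19727592] 0.08544303093395987
lid [array([510.6, -61.6]), np.float64(28.8)] [509.94213441 -61.48642122]
blue [array([511.8, -60.7]), np.float64(40.2)]
red (array([538.3,  39.8,  84.6,  60.2, -13.8]), 5490)
```

View pics/w2.png

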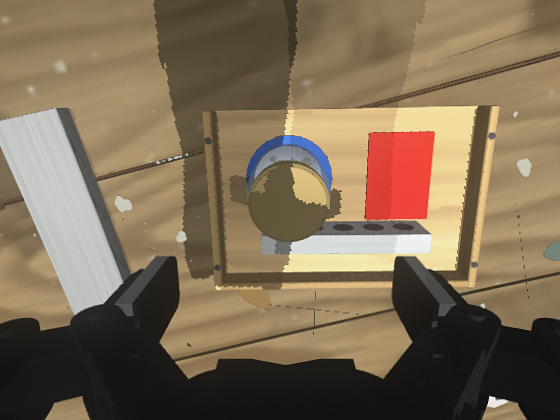

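The lid at (288,202) is centred between the fingers (midline around column 287). The red pad is clear and the bar hasn't moved.

>>> jog_arm:
  gripper: [1,1,1,1,1,0.3,0.3,0.3]
  offset:
    - [0,0.2,-4]
    - [0,0.2,-8]
    - [0,0.2,-12]
    - [0,0.2,-15]
    - [0,0.2,-16]
    - [0,0.2,-16]
    - [0,0.2,-16]
    - [0,0.2,-16]
  twist: [0,0,0,0,0,0,0,0]

```text
clock: 8.35
tcp_pos: [0.5119, -0.0603, 0.0383]
orientation: [0.001, 0.127, 0.992, 0.0]
wrist_force: [0.1, 1.5, 0.1]
finger_gap: 0.0637
grip_force: 45.0
```

>>> jog_arm:
  gripper: [0.3,0.3,0.3,0.3,0.3,0.3,0.3,0.3]
  offset:
    - [0,0,2]
    - [0,0,6]
    - [-2,5,9]
    - [-4,11,9]
    - [-6,17,9]
    - [-8.4,23,9]
    - [-8.4,29,9]
    - [-8.4,34.4,6]
  twist: [0,0,0,0,0,0,0,0]

```text
clock: 9.35
tcp_pos: [0.429, 0.287, 0.1]
orientation: [0.003, 0.127, 0.992, 0.002]
wrist_force: [2.4, -0.8, -3.4]
finger_gap: 0.0638
grip_force: 45.9
```

>>> jog_arm:
  gripper: [0.3,0.3,0.3,0.3,0.3,0.3,0.3,0.3]
  offset:
    - [0,0,-3]
    - [0,0,-5]
    - [0,0,-6]
    - [0,0,-6.3]
    - [0,0,-6.3]
    - [0,0,-6.3]
    - [0,0,-6.3]
    - [0,0,-6.3]
  twist: [0,0,0,0,0,0,0,0]

```text
clock: 10.35
tcp_pos: [0.4273, 0.2837, 0.0346]
orientation: [0.0, 0.127, 0.992, 0.0]
wrist_force: [0.2, -0.5, -3.0]
finger_gap: 0.0635
grip_force: 46.2
```

>>> jog_arm:
  gripper: [0.3,0.3,1,1,1,1,1,1]
  offset:
    - [0,0,-0.1]
    - [0,0,-0.1]
    - [0,0,-0.1]
    - [0,0,-0.1]
    - [0,0,2]
    - [0,0,7]
    - [0,0,12]
    - [0,0,16]
  twist: [0,0,0,0,0,0,0,0]

```text
clock: 11.35
tcp_pos: [0.4275, 0.2839, 0.1965]
orientation: [0.001, 0.127, 0.992, 0.001]
wrist_force: [0.1, 1.0, 0.1]
finger_gap: 0.0855
grip_force: 0.0
```

Run:
```python
from h import *
c=cam("wrist");save(c,"w3a");P=cloud(c)
c=cam("side"); save(c,"s3")
m=cv2.resize(c["image"][130:300,130:330],None,fx=3,fy=3); cv2.imwrite("pics/s3c.png",m[:,:,::-1])
print(env.get_state()["tcp_pos"])
```

```text
[0.42981971 0.2849973  0.19929458]
```

View pics/s3c.png

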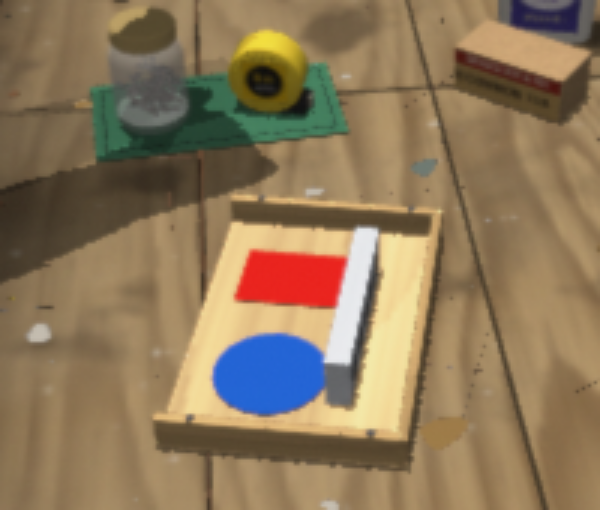

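Both stand upright on the mat (jar at crop (148,70), tape at (268,72)) and the bar is in place. Next is the bar.

>>> jog_arm:
  gripper: [1,0.5,0.5,0.5,0.5,0.5,0.5,0.5]
  offset:
    - [1,-5,0]
    - [4,-11,0]
    - [7,-17,0]
    - [10,-22,0]
    - [13,-28,0]
    - [14.7,-31,0]
    - [14.7,-31,0]
    - [14.7,-31,0]
  twist: [10,20,30,40,50,60,70,80]

```text
clock: 12.45
tcp_pos: [0.574, -0.0276, 0.1927]
orientation: [-0.001, -0.542, 0.841, 0.001]
wrist_force: [0.3, 1.3, -0.4]
finger_gap: 0.0432
grip_force: 0.0
```

>>> jog_arm:
  gripper: [0.5,0.5,0.5,0.5,0.5,0.5,0.5,0.5]
  offset:
    - [0,0,0]
    - [0,0,0]
    - [0,0,-4]
    - [0,0,-8]
    - [0,0,-8]
    - [0,0,-8]
    - [0,0,-8]
    - [0,0,-8]
  twist: [10.5,10.5,10.5,10.5,10.5,10.5,10.5,10.5]

```text
clock: 13.45
tcp_pos: [0.5751, -0.0265, 0.1158]
orientation: [0.001, -0.615, 0.789, -0.001]
wrist_force: [0.2, -0.5, -0.1]
finger_gap: 0.0428
grip_force: 0.0
```

Run:
```python
from m import *
s=env.get_state(); print(s["tcp_pos"],s["orientation"],s["finger_gap"],s["joint_pos"].round(2))
c=cam("wrist"); save(c,"w4"); P=cloud(c)
hsv=cv2.cvtColor(c["image"],cv2.COLOR_RGB2HSV); S=hsv[...,1]
m=(abs(P[...,2]-.045)<.006)&(S<70)&(np.hypot(P[...,0]-.575,P[...,1]+.027)<.09); print("bar",rect(c,big(m),.045))
```

```text
[ 0.57506948 -0.02650507  0.11583608] [ 0.00084411 -0.61482945  0.78865904 -0.0009783 ] 0.04283588531815638 [-0.19  0.37 -0.16  1.04 -0.   -1.51]
bar (array([575.5, -26. , 149.5,  18. ,  75.8]), 6541)
```

View pics/w4.png

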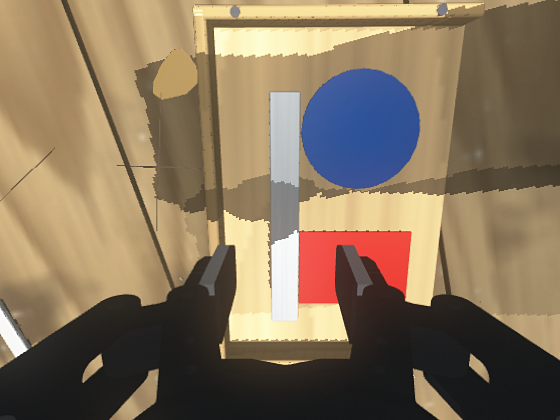

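The bar spans (271–300, 92–320) and sits between the fingers at columns 235–340. It measures 149.5x18 mm at (575.5,-26), so the grasp pose is right.

>>> jog_arm:
  gripper: [0.5,0.5,0.5,0.5,0,0,0,0]
  offset:
    - [0,0,-4]
    - [0,0,-8]
    - [0,0,-10]
    - [0,0,-10]
    - [0,0,-10]
    - [0,0,-10]
    - [0,0,-10]
    - [0,0,-10]
  twist: [0,0,0,0,0,0,0,0]
  squeeze: 90

```text
clock: 14.5
tcp_pos: [0.5755, -0.0266, 0.0161]
orientation: [0.001, -0.615, 0.789, -0.001]
wrist_force: [-0.1, 0.1, 6.9]
finger_gap: 0.0162
grip_force: 89.3
```

>>> jog_arm:
  gripper: [0,0,0,0,0,0,0,0]
  offset:
    - [0,0,3]
    - [0,0,8]
    - [0,-5,10]
    - [-2,-10,10]
    - [-4,-15,10]
    - [-6.5,-20,10]
    - [-6.5,-24.8,10]
    - [-6.5,-24.8,10]
  twist: [0,0,-10,-20,-30,-40,-50,-60]

```text
clock: 15.5
tcp_pos: [0.5083, -0.2781, 0.1138]
orientation: [-0.0, -0.133, 0.991, -0.0]
wrist_force: [0.2, 1.6, -4.6]
finger_gap: 0.0166
grip_force: 89.6
```

>>> jog_arm:
  gripper: [0,0,0,0,0,0,0,0]
  offset:
    - [0,0,0]
    - [0,0,-2]
    - [0,0,-4]
    - [0,0,-5]
    - [0,0,-5]
    - [0,0,-5]
    - [0,0,-5]
    - [0,0,-5]
  twist: [-10,-17.9,-17.9,-17.9,-17.9,-17.9,-17.9,-17.9]

```text
clock: 16.5
tcp_pos: [0.5094, -0.2746, 0.065]
orientation: [0.0, 0.017, 1.0, -0.0]
wrist_force: [-0.4, -0.5, -5.9]
finger_gap: 0.0167
grip_force: 89.6
```

Run:
```python
from m import *
s=env.get_state(); print(s["tcp_pos"],s["orientation"],s["wrist_force"],s["ft_torque"])
c=cam("wrist"); save(c,"w5"); P=cloud(c)
hsv=cv2.cvtColor(c["image"],cv2.COLOR_RGB2HSV); H,S,V=[hsv[...,i].astype(int) for i in range(3)]
near=(np.hypot(P[...,0]-.55,P[...,1]+.275)<.14)
m=near&(abs(P[...,2]-.05)<.006)&(H>18)&(H<32)&(S>150); print("stop",rect(c,big(m),.05))
m=near&(abs(P[...,2]-.02)<.006)&(S<70); print("base",rect(c,m,.02))
m=near&(abs(P[...,2]-.095)<.01)&(S<70); print("bar",rect(c,big(m),.094),np.nanmedian(P[m],0))
```

```text
[ 0.50942644 -0.27455715  0.06498112] [ 4.76032416e-04  1.74418231e-02  9.99847725e-01 -2.87189843e-04] [-0.36840669 -0.4978635  -5.88050829] [0.00976268 0.01785126 0.01618717]Traceback (most recent call last):
  File "<stdin>", line 6, in <module>
  File "m.py", line 8, in big
    n,l,s,_=cv2.connectedComponentsWithStats(m.astype(np.uint8)); return l==1+np.argmax(s[1:,4])
                                                                              ~~~~~~~~~^^^^^^^^^
    return _wrapfunc(a, 'argmax', axis=axis, out=out, **kwds)
    return bound(*args, **kwds)
ValueError: attempt to get argmax of an empty sequence
```

View pics/w5.png

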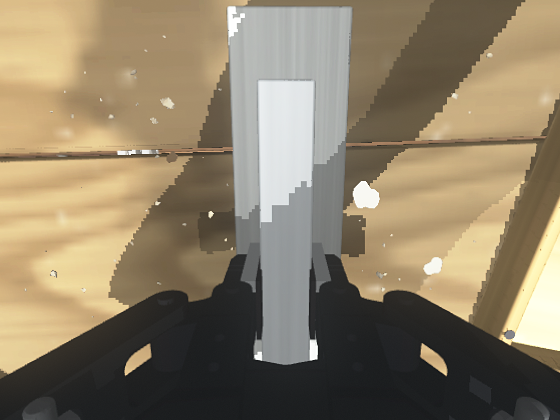

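The bar at (285,80–360) is held over the base (columns 229–351) and looks parallel to it. I'll check the lateral offset.

Run:
```python
from m import *
c=cam("wrist"); P=cloud(c); S=cv2.cvtColor(c["image"],cv2.COLOR_RGB2HSV)[...,1]
print("z bar",np.nanmedian(P[100:180,270:300,2]),"base",np.nanmedian(P[20:60,250:330,2]))
def edges(zc,r0,r1):
    m=(abs(P[...,2]-zc)<.008)&(S<80); A=[]
    for r in range(r0,r1):
        u=np.nonzero(m[r,200:380])[0]+200
        if len(u)>10: A.append((plane(c,[[u[0]-.5,r]],zc)[0]+plane(c,[[u[-1]+.5,r]],zc)[0])/2)
    A=np.array(A); k=np.polyfit(A[:,0],A[:,1],1); print(np.degrees(np.arctan(k[0])),np.polyval(k,.51),A[:,0].min(),A[:,0].max())
edges(.02,12,75); edges(.094,85,240)
```

```text
z bar 0.09525956065701123 base 0.02143098520609052
-1.4432558064704137 -0.27211567598303 0.4003721308590896 0.428031502449982
-1.9992921391137901 -0.2746465995906669 0.43662512060884096 0.4869737952610699
```

>>> jog_arm:
  gripper: [0,0,0,0,0,0,0,0]
  offset:
    - [0,0.1,-1.5]
    - [0,0.1,-2.7]
    - [0,0.1,-3.2]
    - [0,0.1,-3.4]
    - [0,0.1,-3.45]
    - [0,0.1,-3.5]
    - [0,0.1,-3.5]
    - [0,0.1,-3.5]
  twist: [0,0,0,0,0,0,0,0]

```text
clock: 17.6
tcp_pos: [0.5079, -0.2725, 0.031]
orientation: [-0.001, 0.017, 1.0, 0.0]
wrist_force: [-7.8, 4.3, 13.3]
finger_gap: 0.0168
grip_force: 92.5
```

>>> jog_arm:
  gripper: [0,0,0,0,0,0,0,0]
  offset:
    - [0,0,0.05]
    - [0.3,0,0.05]
    - [0.6,0,0.05]
    - [1.0,0,0.05]
    - [1.4,-0.05,0.05]
    - [1.8,-0.05,0.05]
    - [2.2,-0.1,0.05]
    - [2.5,-0.1,0.05]
  twist: [0,0,0,0,0,0,0,0]

```text
clock: 18.6
tcp_pos: [0.5329, -0.2748, 0.0311]
orientation: [-0.001, 0.018, 1.0, -0.001]
wrist_force: [-8.3, 0.3, 8.9]
finger_gap: 0.0167
grip_force: 91.7
```

>>> jog_arm:
  gripper: [0,0,0,0,0,0,0,0]
  offset:
    - [0.1,0,0]
    - [0.2,0,0]
    - [0.3,0,0]
    - [0.4,0,0]
    - [0.5,0,0]
    - [0.5,0,0]
    - [0.5,0,0]
    - [0.5,0,0]
  twist: [0,0,0,0,0,0,0,0]

```text
clock: 19.6
tcp_pos: [0.5379, -0.2748, 0.0311]
orientation: [-0.001, 0.018, 1.0, -0.001]
wrist_force: [-6.3, -0.6, 7.9]
finger_gap: 0.0167
grip_force: 91.5
```

>>> jog_arm:
  gripper: [0,0,0,0,0,0,0,0]
  offset:
    - [0.1,0,0]
    - [0.2,0,0]
    - [0.3,0,0]
    - [0.35,0,0]
    - [0.4,0,0]
    - [0.4,0,0]
    - [0.4,0,0]
    - [0.4,0,0]
  twist: [0,0,0,0,0,0,0,0]

```text
clock: 20.6
tcp_pos: [0.5399, -0.2748, 0.0311]
orientation: [-0.003, 0.018, 1.0, -0.001]
wrist_force: [-13.7, -0.2, 10.9]
finger_gap: 0.0166
grip_force: 92.1
```

>>> jog_arm:
  gripper: [0,0,0,0,0,0,0,0]
  offset:
    - [0.1,0,0]
    - [0.2,0,0]
    - [0.3,0,0]
    - [0.3,0,0]
    - [0.3,0,0]
    - [0.3,0,0]
    - [0.3,0,0]
    - [0.3,0,0]
  twist: [0,0,0,0,0,0,0,0]

```text
clock: 21.6
tcp_pos: [0.5399, -0.2748, 0.0311]
orientation: [-0.005, 0.019, 1.0, -0.001]
wrist_force: [-23.2, -1.2, 17.8]
finger_gap: 0.0168
grip_force: 93.0
```

The TCP stalls at x=0.5399 while the force rises, so the bar is against the stop. I'll ease off and release.

>>> jog_arm:
  gripper: [0,0,0,0.5,0.5,0.5,0.5,0.5]
  offset:
    - [-0.2,0,0]
    - [-0.4,0,0]
    - [-0.4,0,0]
    - [-0.4,0,0]
    - [-0.4,0,0]
    - [-0.4,0,0]
    - [-0.4,0,5]
    - [-0.4,0,11]
  twist: [0,0,0,0,0,0,0,0]

```text
clock: 22.6
tcp_pos: [0.5413, -0.2736, 0.1395]
orientation: [-0.001, 0.017, 1.0, 0.001]
wrist_force: [0.1, -0.9, -1.1]
finger_gap: 0.0426
grip_force: 0.0
```

Run:
```python
from m import *
s=env.get_state(); print(s["tcp_pos"],s["orientation"])
c=cam("side"); im=c["image"]; cv2.imwrite("pics/s6.png",cv2.resize(im[100:370,130:330],None,fx=2.2,fy=2.2)[:,:,::-1])
P=cloud(c); hsv=cv2.cvtColor(im,cv2.COLOR_RGB2HSV); H,S,V=[hsv[...,i].astype(int) for i in range(3)]
n=np.hypot(P[...,0]-.54,P[...,1]+.275)<.13
m=n&(abs(P[...,2]-.06)<.005)&(S<70); print("bar",rect(c,big(m),.06))
m=n&(abs(P[...,2]-.05)<.005)&(H>18)&(H<32)&(S>150); print("stop",rect(c,big(m),.05))
```

```text
[ 0.5412886  -0.27363541  0.13948037] [-0.00136242  0.01736455  0.99984779  0.00100951]
bar (array([ 540.5, -278. ,  148.6,   23.4,   -2.2]), 913)
stop (array([ 621.1, -280. ,   62.3,   12.2,   87.7]), 191)
```

View pics/s6.png

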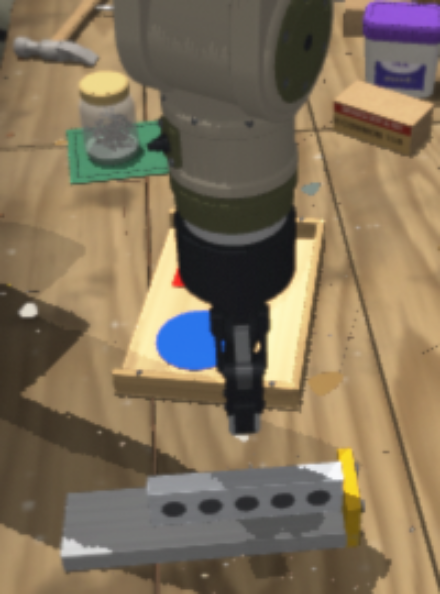

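The bar is flush against the yellow stop (crop (345,495)) and centred, and the jar is still on the mat. Next I fetch the jar.

>>> jog_arm:
  gripper: [1,1,1,1,1,1,1,1]
  offset:
    - [0,2,4]
    - [-1,8,6]
    - [-2,14,6]
    - [-3.5,20,6]
    - [-5,26,6]
    - [-6.5,32,6]
    - [-8,38,6]
    - [-9.5,44,6]
  twist: [-4,-8,-12.5,-12.5,-12.5,-12.5,-12.5,-12.5]

```text
clock: 23.65
tcp_pos: [0.4467, 0.1677, 0.2]
orientation: [0.001, 0.126, 0.992, 0.0]
wrist_force: [0.8, -0.9, -0.0]
finger_gap: 0.0854
grip_force: 0.0
```

>>> jog_arm:
  gripper: [1,1,1,1,1,1,1,1]
  offset:
    - [-1,6,0]
    - [-1.7,11.7,0]
    - [-1.7,11.7,0]
    - [-1.7,11.7,0]
    - [-1.7,11.7,0]
    - [-1.7,11.7,0]
    - [-1.7,11.7,0]
    - [-1.7,11.7,0]
  twist: [0,0,0,0,0,0,0,0]

```text
clock: 24.65
tcp_pos: [0.4303, 0.2822, 0.1999]
orientation: [0.0, 0.127, 0.992, 0.0]
wrist_force: [-0.2, -0.3, -0.9]
finger_gap: 0.0853
grip_force: 0.0
```

Run:
```python
from m import *
s=env.get_state(); print(s["tcp_pos"],s["orientation"],s["finger_gap"])
c=cam("wrist"); save(c,"w7"); P=cloud(c)
v,u=np.nonzero(big((abs(P[...,2]-.099)<.006)&(np.hypot(P[...,0]-.428,P[...,1]-.284)<.05))); Q=plane(c,np.c_[u,v],.099)[:,:2]*1000
print("lid",[np.round(x,1) for x in cv2.minEnclosingCircle(Q.astype(np.float32))])
H,S=[cv2.cvtColor(c["image"],cv2.COLOR_RGB2HSV)[...,i] for i in (0,1)]
ty=big((P[...,2]>.05)&(H>20)&(H<32)&(S>150)&(np.hypot(P[...,0]-.535,P[...,1]-.292)<.06)); print("tape",rect(c,ty,.066))
```

```text
[0.43027058 0.28222525 0.1999475 ] [8.52948132e-05 1.26667288e-01 9.91945251e-01 1.03985278e-04] 0.08529838962037478
lid [array([427.4, 283.9]), np.float64(28.8)]
tape (array([523.7, 294.4,  61.7,  34.9, -13.7]), 2379)
```

View pics/w7.png

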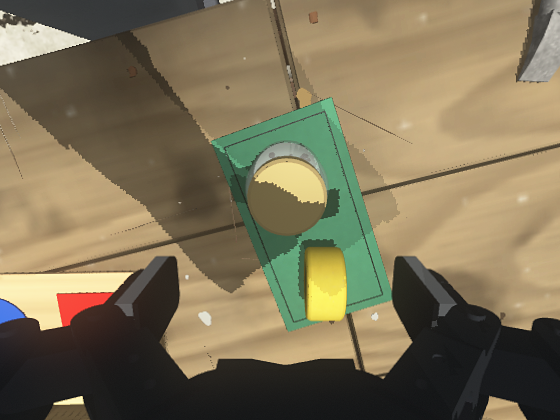

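The lid at (287,195) is upright and measures (427.4, 283.9) as expected. The tape at (326,284) is clear of it.

>>> jog_arm:
  gripper: [1,1,1,1,1,0.3,0.3,0.3]
  offset:
    - [-0.3,0.2,-4]
    - [-0.3,0.2,-8]
    - [-0.3,0.2,-12]
    - [-0.3,0.2,-15]
    - [-0.3,0.2,-16.5]
    - [-0.3,0.2,-16.5]
    - [-0.3,0.2,-16.5]
    - [-0.3,0.2,-16.5]
  twist: [0,0,0,0,0,0,0,0]
  squeeze: 40

```text
clock: 25.7
tcp_pos: [0.4277, 0.285, 0.0357]
orientation: [0.001, 0.126, 0.992, 0.0]
wrist_force: [-0.8, -0.4, -2.7]
finger_gap: 0.064
grip_force: 44.6
```

>>> jog_arm:
  gripper: [0.3,0.3,0.3,0.3,0.3,0.3,0.3,0.3]
  offset:
    - [0,0,3]
    - [0,0,8]
    - [1,-6,10]
    - [3,-12,10]
    - [5,-18,10]
    - [7,-24,10]
    - [8.5,-30,10]
    - [8.5,-34.5,9]
  twist: [0,0,0,0,0,0,0,0]

```text
clock: 26.7
tcp_pos: [0.514, -0.0633, 0.1261]
orientation: [0.002, 0.127, 0.992, -0.0]
wrist_force: [0.5, 0.4, -2.8]
finger_gap: 0.0633
grip_force: 46.1
```

>>> jog_arm:
  gripper: [0.3,0.3,0.3,0.3,0.3,0.3,0.3,0.3]
  offset:
    - [0,0,-3]
    - [0,0,-6]
    - [0,0,-7.5]
    - [0,0,-8.3]
    - [0,0,-8.5]
    - [0,0,-8.5]
    - [0,0,-8.5]
    - [0,0,-8.5]
  twist: [0,0,0,0,0,0,0,0]

```text
clock: 27.7
tcp_pos: [0.5125, -0.0604, 0.0404]
orientation: [0.001, 0.126, 0.992, -0.0]
wrist_force: [0.9, 1.2, -3.0]
finger_gap: 0.0636
grip_force: 46.2
```

>>> jog_arm:
  gripper: [0.3,0.3,1,1,1,1,1,1]
  offset:
    - [0,0,-0.1]
    - [0,0,-0.15]
    - [0,0,-0.15]
    - [0,0,-0.15]
    - [0,0,2]
    - [0,0,7]
    - [0,0,12]
    - [0,0,16]
  twist: [0,0,0,0,0,0,0,0]

```text
clock: 28.7
tcp_pos: [0.5125, -0.0605, 0.202]
orientation: [0.001, 0.126, 0.992, -0.0]
wrist_force: [1.1, 0.4, -0.3]
finger_gap: 0.0853
grip_force: 0.0
```

>>> jog_arm:
  gripper: [1,0.8,0.8,0.8,0.8,0.8,0.8,0.8]
  offset:
    - [0,6,0]
    - [0,12,0]
    - [0,18,0]
    - [1,24,0]
    - [2.2,30,0]
    - [2.2,35.3,0]
    - [2.2,35.3,0]
    - [2.2,35.3,0]
  twist: [0,0,0,0,0,0,0,0]

```text
clock: 29.7
tcp_pos: [0.5337, 0.2925, 0.1994]
orientation: [-0.0, 0.126, 0.992, -0.0]
wrist_force: [0.7, -0.3, 0.5]
finger_gap: 0.0683
grip_force: 0.0
```

Run:
```python
from m import *
s=env.get_state(); print(s["tcp_pos"],s["finger_gap"])
c=cam("wrist"); P=cloud(c); hsv=cv2.cvtColor(c["image"],cv2.COLOR_RGB2HSV); H,S=hsv[...,0],hsv[...,1]
ty=big((P[...,2]>.01)&(H>18)&(H<34)&(S>120)&(np.hypot(P[...,0]-.535,P[...,1]-.292)<.06)); q=P[ty]
a=np.radians(-14.6); u=q[:,:2]@[np.cos(a),np.sin(a)]; v=q[:,:2]@[-np.sin(a),np.cos(a)]
w=np.array([[np.cos(a),np.sin(a)],[-np.sin(a),np.cos(a)]])@[.5345,.2927]
print("tape rel TCP, u,v percentiles", (np.percentile(u,[1,50,99])-w[0]).round(4),(np.percentile(v,[1,50,99])-w[1]).round(4),"z",np.percentile(q[:,2],[1,99]))
# circle fit of the round case's surface in (u,z), radius 34-36
t=q[:,2]>.03; A=np.c_[2*u[t],2*q[t,2],np.ones(t.sum())]; k=np.linalg.lstsq(A,u[t]**2+q[t,2]**2,rcond=None)[0]
print("case centre u rel TCP",k[0]-w[0],"z",k[1],"r",np.sqrt(k[2]+k[0]**2+k[1]**2))
c=cam("side"); P=cloud(c); v,u=np.nonzero(big((abs(P[...,2]-.103)<.006)&(np.hypot(P[...,0]-.512,P[...,1]+.062)<.05))); Q=plane(c,np.c_[u,v],.103)[:,:2]*1000
print("lid side",[np.round(x,1) for x in cv2.minEnclosingCircle(Q.astype(np.float32))])
```

```text
[0.53373634 0.29252185 0.19941378] 0.06830652649925141
tape rel TCP, u,v percentiles [-0.0358 -0.0097  0.0265] [-0.0175 -0.0009  0.0156] z [0.04208017 0.07326353]
case centre u rel TCP -0.0024920463750888744 z 0.03908053599683281 r 0.03323348999869356
lid side [array([513. , -65.6]), np.float64(30.8)]
```

>>> jog_arm:
  gripper: [0.8,0.8,0.8,0.8,0.8,0.1,0.1,0.1]
  offset:
    - [0,0,-5]
    - [0,0,-10]
    - [0,0,-14]
    - [0,0,-16.8]
    - [0,0,-17.2]
    - [0,0,-17.2]
    - [0,0,-17.2]
    - [0,0,-17.2]
  twist: [0,0,0,0,0,0,0,0]

```text
clock: 30.8
tcp_pos: [0.5355, 0.293, 0.0298]
orientation: [0.002, 0.126, 0.992, 0.001]
wrist_force: [0.2, -1.4, 4.8]
finger_gap: 0.0336
grip_force: 41.1
```

>>> jog_arm:
  gripper: [0.1,0.1,0.1,0.1,0.1,0.1,0.1,0.1]
  offset:
    - [0,0,3]
    - [0,0,8]
    - [0,-5,10]
    - [0.2,-11,10]
    - [0.4,-17,10]
    - [0.5,-22,10]
    - [0.5,-25.2,8]
    - [0.5,-25.2,5]
  twist: [0,0,0,0,0,0,0,0]

```text
clock: 31.8
tcp_pos: [0.5404, 0.0382, 0.0787]
orientation: [0.002, 0.128, 0.992, -0.0]
wrist_force: [0.3, 0.6, -2.0]
finger_gap: 0.0341
grip_force: 40.9
```

>>> jog_arm:
  gripper: [0.1,0.1,0.1,0.1,0.1,0.1,0.1,0.1]
  offset:
    - [0,0,-2]
    - [0,0,-3.5]
    - [0,0,-4.4]
    - [0,0,-4.5]
    - [0,0,-4.5]
    - [0,0,-4.5]
    - [0,0,-4.5]
    - [0,0,-4.5]
  twist: [0,0,0,0,0,0,0,0]

```text
clock: 32.8
tcp_pos: [0.5392, 0.0409, 0.0335]
orientation: [0.0, 0.126, 0.992, 0.0]
wrist_force: [-3.8, 0.8, 6.5]
finger_gap: 0.0336
grip_force: 41.6
```

>>> jog_arm:
  gripper: [0.1,0.7,0.7,0.7,0.7,0.7,0.7,0.7]
  offset:
    - [0,0,0.1]
    - [0,0,0.1]
    - [0,0,0.1]
    - [0,0,0.1]
    - [0,0,3]
    - [0,0,8]
    - [0,0,14]
    - [-2,0,18]
  twist: [0,0,0,0,0,0,0,0]

```text
clock: 33.8
tcp_pos: [0.5207, 0.0405, 0.2157]
orientation: [0.002, 0.126, 0.992, 0.0]
wrist_force: [0.1, 0.1, 0.7]
finger_gap: 0.0598
grip_force: 0.0
```

Run:
```python
from m import *
c=cam("wrist"); save(c,"w9"); P=cloud(c); hsv=cv2.cvtColor(c["image"],cv2.COLOR_RGB2HSV); H,S=hsv[...,0],hsv[...,1]
ty=big((P[...,2]>.01)&(H>18)&(H<34)&(S>120)&(np.hypot(P[...,0]-.538,P[...,1]-.04)<.06)); q=P[ty]
a=np.radians(-14.1); W=np.array([[np.cos(a),np.sin(a)],[-np.sin(a),np.cos(a)]]); r=(q[:,:2]-[.5384,.0398])@W.T; t=q[:,2]>.03
A=np.c_[2*r[t,0],2*q[t,2],np.ones(t.sum())]; k=np.linalg.lstsq(A,r[t,0]**2+q[t,2]**2,rcond=None)[0]
print("tape rel red: circle u",k[0],np.percentile(r,[1,99],axis=0).round(4),rect(c,ty,.065))
v,u=np.nonzero(big((abs(P[...,2]-.103)<.006)&(np.hypot(P[...,0]-.512,P[...,1]+.062)<.05))); Q=plane(c,np.c_[u,v],.103)[:,:2]*1000
print("lid",[np.round(x,1) for x in cv2.minEnclosingCircle(Q.astype(np.float32))])
m=(H>95)&(H<130)&(S>150)&(P[...,2]<.012)&(np.hypot(P[...,0]-.512,P[...,1]+.061)<.05)
v,u=np.nonzero(m); Q=plane(c,np.c_[u,v],.007)[:,:2]*1000; print("blue",cv2.minEnclosingCircle(Q.astype(np.float32)))
```

```text
tape rel red: circle u -0.002618303892180345 [[-0.0362 -0.0151]
 [ 0.0265  0.0175]] (array([531.5,  42.8,  64.5,  34.5, -14.5]), 2866)
lid [array([513. , -59.3]), np.float64(29.5)]
blue ((513.0370483398438, -61.125606536865234), 40.30320358276367)
```

View pics/w9.png

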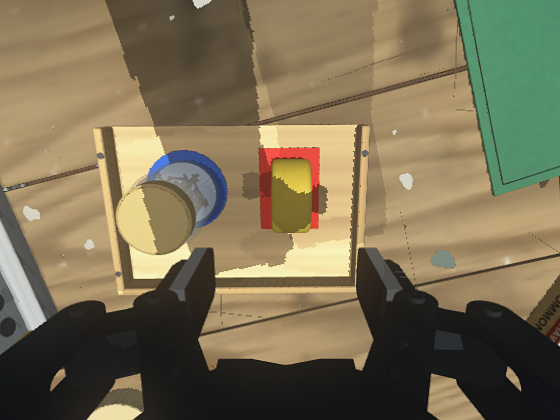

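The jar at (185,195) stands on the blue pad and the tape at (293,195) on the red one, each within about 3 mm. The fingers are clear, so I'm handing in.

```bash
python3 -c "
from workcell import env
print(env.hand_in())"
```

```text
the job is handed in; nothing more can be done
None
```

The job is handed in at about 34 s of the 122 s limit, with no verdict returned: the bar is home against the stop, the jar and tape measure are upright within about 3 mm of their pad centres, and the roll and carton were left alone.

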